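Run the stone polisher slowly from its dead-man paddle

ROBOT

A 6-joint arm with a two-finger parallel gripper is mounted at the origin on the work surface. World frame = base frame: x ahead of the robot, y to its left, z up, the work surface at z = 0. Lengths are in m, angles in degrees, forces in N, time in s.
With the tool pointing down it reaches from about 0.275 to 0.75 m from the base axis. Payload 10.2 kg.
Tool frame: the origin (TCP) lies where the fingers leave the gripper's body, on its centre line; the fingertips stand 64 mm ahead of it and the grasp point (between the pads) lies 45 mm ahead of it; z points along the fingers, y is the line along which they close (so a half turn about z gives the same grasp; the last joint's range is limited). The gripper opens to 88 mm and grips with 3 to 60 N. Pads are 18 mm wide; open, the fingers measure 123 mm over their backs; the gripper's body (75 mm by 187 mm) begins 45 mm behind the grasp point.
Start: joints at [-77.601, 17.928, 85.812, -0, 76.261, -12.8], TCP at [0.224, -0.475, 0.303] pointing down, gripper open.
Joint ranges: [-168.41, 168.41], [-55.51, 124.54], [10.69, 146.95], [-70.63, 250.63], [1, 178], [-165.06, 165.06]. Speed limits (degrees/s): [136.94, 136.94, 172.46, 180, 180, 180].

INTERFACE

Orientations are given as a 3x3 rotation matrix whose columns are the frame's x, y, z axes.
In Python, from plant import arm gives the robot as it stands. The module is installed in compiled form; this text tells all that it offers.
- The arm moves only by the tool apply_moves, never from a script. Its argument "increments" is a list of rows, each an object of numbers: "ax", "ay", "az": the turn, a rotation vector about the tool's x, y, z in degrees; "x", "y", "z": the shift along the tool's x, y, z in mm; "hand": the finger opening in mm, from 0 to 88.1. A call has 1 to 12 rows; each row shifts and turns the commanded pose from where the row before left it, along the tool's axes as they then stand; what a row does not reach is not made up. A row lasts 1/10 s, in which the tool goes at most 50 mm and 8.59 degrees, less where a joint would pass 70% of its speed; a pose out of reach is approached as far as the arm can. A call with a gripper value outside its range is refused whole. The fingers move at their own pace and stop on an object; "squeeze" is the grip in N (left out, the last holds). Time passes only in rows, so rows that do not move let the fingers close. It gives the time, the measured TCP pose, the force, the opening and the grip force at its end, in the units of the state.
- arm.state(): the state, without advancing time (a new reading comes with each control period).
- arm.snapshot(name): name is "scene" or "top"; returns the picture (480x640x3 uint8, red, green, blue); there is no depth.
- arm.calibration(name): a dict with "camera_matrix" (3x3 intrinsics, pixels), "eye" and "orientation" of the camera in the world. Camera axes: x right, y down, z forward; pixel columns grow to the right and rows downward; lengths in m; the calibration is good to about 2 mm. A picture is of the moment at which its call begins. calibration takes no time and is no camera call.
- arm.close_job(): hands the job in; it is judged then, once.
The state is a dict: "time_s": time; "q": joint angles; "qd": joint speeds; "tau": joint torques, N m; "tool_pos": TCP position; "tool_rot": TCP orientation; "contact_force": force on the tool from outside, world axes, zero at the start; "wrist_torque": the same for the moment, N m; "finger_gap": opening from 0.0 (shut) to 1.0 (fully open); "grip_force": force on a finger pad.
Only numpy, scipy, OpenCV 4.12 (cv2) and the standard library are available. Lean on these libraries where they do the work, as an engineer would, in place of code of your own. Each camera call takes 0.05 s, during which the arm holds its last target. There are 200 camera calls.

TASK

Get the mosaic workshop's stone polisher turning at slow speed: first throw the isolator lever fully over from off (leaning towards the robot) to on (leaning away from it), and only then press the sprung dead-man paddle down with the fingers to half its travel, where it lies level. Never push it near its bottom stop, as that trips the machine. Keep it level for at least three seconds and finish while still holding it there; do not let go. Leave the isolator on, and do not shift the bucket, hammer, brush or tray of stones.

Things in the scene. Friction and masses are not known exactly. Their poses are not given: they have to be found in the camera images.
- isolator_box: Fixed grey isolator box, 150 (x) x 100 (y) x 55 mm high, on the left or right of the bench, with two lever cheeks on top (50 x 8 mm, at y = +-26 mm, up to 83 mm). Origin: centre of its underside. Its x axis points to the on side (away from the robot, turned up to 0.5 rad either way), -x to the off side. The lever's hinge runs along y at x = 0, 70 mm above the bench.
- isolator_knob (a point): Centre of the black ball knob (34 mm diameter) at the end of the isolator lever, a steel rod 12 mm thick; 100 mm from the lever's hinge. Off, it is about 56 mm to the -x side of the hinge and 153 mm above the bench; upright it is 170 mm above the bench; on, 56 mm to the +x side. It swings in the box's x-z plane.
- isolator (a joint): Angle of the isolator lever in rad: 0 = off (leans 0.6 rad from upright towards the box's -x), 0.6 = upright, 1.2 = fully on (leans towards the box's +x). Weighted, over-centre: it takes 1 to 2 N at the knob, and by about 0.75 it falls over to on by itself and stays there.
- paddle_stand: Fixed dead-man stand on the left or right: steel base plate 220 (x) x 100 (y) x 20 mm, origin under its centre, two grey cheeks (70 x 8 mm, x = +35 to +105, y = +-46, up to 93 mm). The aluminium paddle (170 long, 70 wide, 12 mm thick) is hinged between them at x = +85 mm, 80 mm up, and points to -x, towards the robot (turned up to 0.5 rad either way). A spring below pushes it up.
- paddle_pad (a point): Centre of the top face of the rubber pad (50 x 60 mm, 4 mm thick) at the paddle's free end, the place to press; 140 mm from the hinge. About 127 mm above the bench at rest, 93 mm when level (half travel), 58 mm at the bottom stop. In the stand's frame at x = -47 mm at rest, -55 mm when level. The point's x axis runs along the paddle, z is normal to the pad.
- paddle (a joint): Angle of the paddle in rad: 0 = released (free end 0.25 rad up), 0.25 = half travel, level, 0.5 = bottom stop (free end 0.25 rad down). Sprung: about 3 N on the pad starts it, about 8 N holds it level, about 13 N brings it to the stop; it springs back when let go.
- bucket: Bystander: open black plastic bucket, 160 mm across the rim, 130 mm high, origin under its centre; to be left alone.
- hammer: Bystander: hammer lying flat, 260 mm long, 26 mm high, wooden handle, origin at mid-length on the bench, between the two controls; to be left alone.
- block_brush: Bystander: wooden block brush, 150 x 50 x 52 mm high, bristles down, origin under its centre; to be left alone.
- tessera_tray: Bystander: wooden tray of cut stones, 200 x 140 x 45 mm high, origin under its centre; to be left alone.
Not all that is in view belongs to the job. Leave any green look-alike of the paddle_stand alone. Leave any yellow look-alike of the isolator_box alone.

How it is judged (in metres and radians):
On the way, in this order (a step that is already met when the one before it is completed fails the run):
1. the isolator lever is thrown fully on while the paddle is still released (value of joint isolator above 1.05 rad and value of joint paddle below 0.06 rad), for 0.2 s.
2. the paddle is held by the fingers at half travel for 2.5 s with the isolator on (value of joint isolator above 1.05 rad and value of joint paddle between 0.19 and 0.31 rad and contact force between paddle_stand and the fingers above 2 N), for 2.5 s.
At the end, for the whole second after the job is handed in: Isolator lever on (joint above 1.05 of 1.2 rad); paddle held still by the fingers (more than 2 N on the stand) at half travel, 0.19 to 0.31 rad of 0.5, through the last second (all of step 2 and velocity of joint paddle between -0.1 and 0.1 rad/s); the arm keeps its last pose, push and grip.
It fails at once if the paddle is pressed before the isolator is on, or the isolator is off while it is pressed (value of joint paddle above 0.1 rad and value of joint isolator below 1 rad).
It fails at once if the paddle is pushed to its bottom stop (beyond 0.43 rad) (value of joint paddle above 0.43 rad).
It fails at once if a bystander is shifted by more than 40 mm or knocked over (distance of any of bucket, hammer, block_brush, tessera_tray from where it was at the start of the episode above 0.04 m or angle between any of bucket, hammer, block_brush, tessera_tray's own z axis and vertical above 0.5 rad).
It also fails if it takes over 51 s, if anything falls off the work surface, if the arm or the gripper's body presses on something with over 40 N, if the wrist force passes 120 N, or if a joint passes its speed limit or range.

## Working session

There is one attempt and no reset: what is moved stays moved. The work goes in short steps, Python scripts to look and compute and a tool call to move; the robot and the scene stay as the last step left them, time stands still between calls to the robot, and variables do not carry over. Pictures are saved under pics/ and viewed, at most 10 in all, crops included, and the job is handed in when it is done.

Besides the shell and the picture viewer there is one more tool, called after ">>>" as name([rows], argument=value, ...), one row to a line, values as JSON. apply_moves: Moves the arm, as the interface text tells. Its arguments: {"type":"object","properties":{"increments":{"type":"array"},"squeeze":{"type":"number"}},"required":["increments"]}

```bash
mkdir -p pics; cat > h.py <<'E'
import numpy as np,cv2
from plant import arm
def cal(n):
    c=arm.calibration(n); return np.array(c["camera_matrix"]),np.array(c["eye"]),np.array(c["orientation"])
def ray(n,u,v):
    K,e,R=cal(n); d=R@np.linalg.solve(K,[u,v,1.]); return e,d/np.linalg.norm(d)
def plane(n,u,v,z):
    e,d=ray(n,u,v); return e+d*(z-e[2])/d[2]
def proj(n,p):
    K,e,R=cal(n); q=K@(R.T@(np.array(p)-e)); return q[:2]/q[2]
def tri(a,b):
    (e1,d1),(e2,d2)=ray("scene",*a),ray("top",*b)
    s=np.linalg.lstsq(np.c_[d1,-d2],e2-e1,rcond=None)[0]
    p,q=e1+s[0]*d1,e2+s[1]*d2; return (p+q)/2,np.linalg.norm(p-q)
E
python3 - <<'E'
from h import *
for n in("scene","top"):
    cv2.imwrite(f"pics/{n}0.png",arm.snapshot(n)[:,:,::-1]); print(cal(n))
E
```

```text
(array([[494.88254971,   0.        , 321.72285218],
       [  0.        , 494.88254971, 243.46589948],
       [  0.        ,   0.        ,   1.        ]]), array([1.5568474 , 0.48092651, 1.10063055]), array([[-0.40261226,  0.59185024, -0.69829554],
       [ 0.91530312,  0.25103342, -0.31496416],
       [-0.0111161 , -0.76596052, -0.6427915 ]]))
(array([[453.79154265,   0.        , 319.73817159],
       [  0.        , 453.79154265, 242.44232348],
       [  0.        ,   0.        ,   1.        ]]), array([ 0.39107392, -0.01176795,  1.32086899]), array([[-0.02913379, -0.9962532 ,  0.08142965],
       [-0.99940425,  0.03053998,  0.01607668],
       [-0.01850331, -0.08091277, -0.99654942]]))
```

View pics/scene0.png

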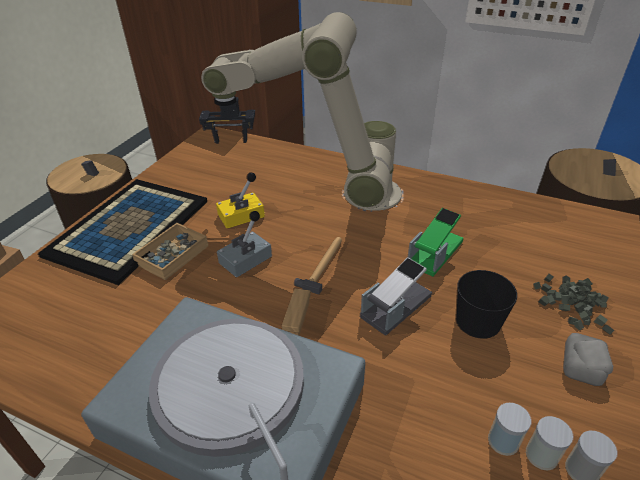

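View pics/top0.png

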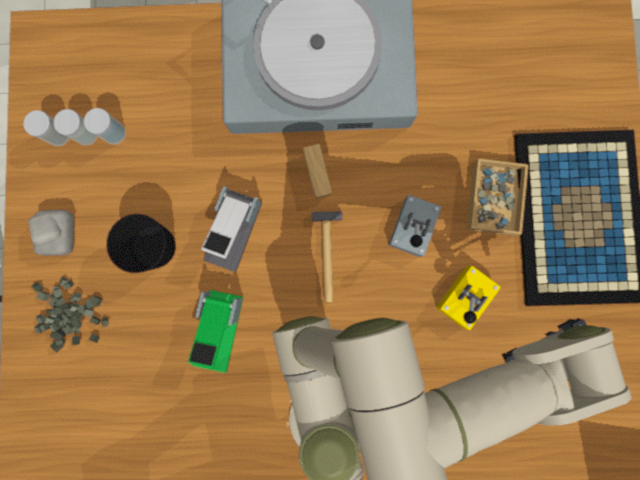

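Candidates for the isolator: grey box at top (416,222) / scene (245,250), or yellow look-alike at top (470,298) / scene (240,210). Candidates for the paddle: grey/aluminium stand at top (231,228) / scene (397,293), or green look-alike at top (215,332) / scene (436,242). I choose the two grey ones. Next I'll check them in one crop and measure.

```bash
python3 - <<'E'
from h import *
S=cv2.imread("pics/scene0.png");T=cv2.imread("pics/top0.png")
def crop(I,u,v): return cv2.resize(I[v-50:v+50,u-65:u+65],(390,300),interpolation=cv2.INTER_CUBIC)
cv2.imwrite("pics/crop.png",np.vstack([np.hstack([crop(S,245,245),crop(T,416,222)]),np.hstack([crop(S,397,290),crop(T,231,228)])]))
def blob(I,u,v,r,th=45):
    m=np.zeros(I.shape[:2],np.uint8); m[v-r:v+r,u-r:u+r]=(I[v-r:v+r,u-r:u+r].max(2)<th)*255
    n,l,s,c=cv2.connectedComponentsWithStats(m); k=1+np.argmax(s[1:,4]); 
    return c[k],s[k],cv2.minAreaRect(np.argwhere(l==k)[:,::-1].astype(np.float32))
ks=blob(S,255,216,11);kt=blob(T,416,241,11)
ps=blob(S,411,268,16);pt=blob(T,217,243,20)
for x in(ks,kt,ps,pt):print(x)
print("knob",tri(ks[0],kt[0]),"pad",tri(ps[2][0],pt[2][0]),tri(ps[0],pt[0]))
E
```

```text
(array([254.26582278, 215.60759494]), array([250, 211,  10,  10,  79], dtype=int32), ((254.5, 215.5), (9.0, 9.0), 90.0))
(array([415.82795699, 240.41935484]), array([411, 235,  11,  12,  93], dtype=int32), ((415.75006103515625, 240.25003051757812), (9.899494171142578, 10.60660171508789), 45.0))
(array([410.28727273, 268.22545455]), array([398, 259,  25,  20, 275], dtype=int32), ((410.230712890625, 268.15380859375), (20.523908615112305, 14.976905822753906), 33.6900634765625))
(array([217.38953488, 242.30232558]), array([207, 233,  22,  20, 172], dtype=int32), ((217.27394104003906, 242.60275268554688), (18.960664749145508, 15.449432373046875), 20.556045532226562))
knob (array([ 0.48385615, -0.2396706 ,  0.15208939]), np.float64(0.001686263198445418)) pad (array([0.49655307, 0.28124083, 0.12247026]), np.float64(0.0022381452915780703)) (array([0.49721087, 0.2812099 , 0.12268431]), np.float64(0.0029404603518150027))
```

View pics/crop.png

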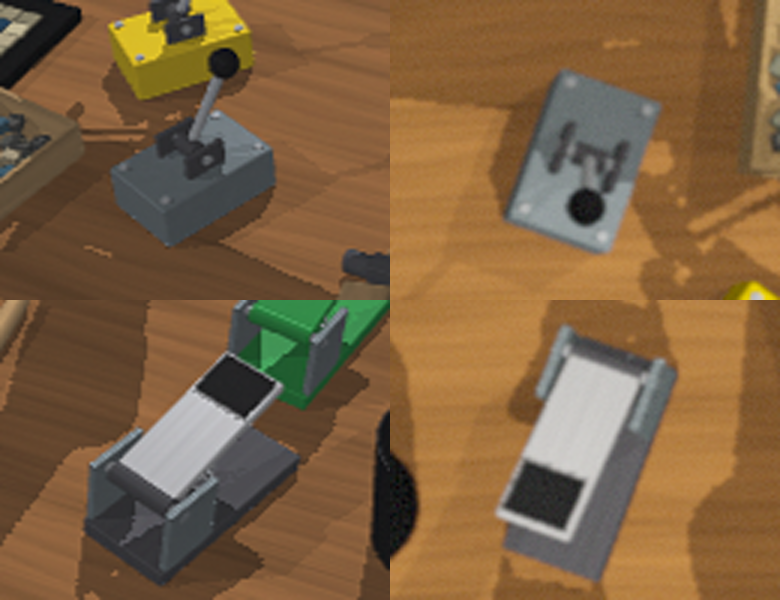

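The crop confirms both grey choices: black knob at top (416,240) / scene (254,216), black pad at top (217,242) / scene (410,268). The measured heights of 152 and 122 mm fit the text. Next come the yaws, from box and base-plate edges.

```bash
python3 - <<'E'
from h import *
c=lambda x,y,u0,v0:(u0-65+(x-390)/3,v0-50+y/3)
B=[plane("top",*c(x,y,416,222),.055) for x,y in((563,70),(660,105),(605,252),(508,218))]
B=np.array(B);print("box centre",B.mean(0),"sides",np.linalg.norm(B-np.roll(B,-1,0),axis=1))
ax=B[0]+B[1]-B[2]-B[3];yb=np.arctan2(ax[1],ax[0]);print("yaw",np.degrees(yb))
k=np.array([.4839,-.2397]);u=np.array([np.cos(yb),np.sin(yb)]);print("knob rel",(k-B.mean(0)[:2])@u,"lat",(k-B.mean(0)[:2])@[-u[1],u[0]])
P=[plane("top",*c(x,y-300,231,228),.02) for x,y in((600,580),(677,372))]
d=P[1]-P[0];yp=np.arctan2(d[1],d[0]);print("base edge",np.linalg.norm(d),np.degrees(yp))
Q=[plane("top",*c(x,y-300,231,228),.093) for x,y in((567,328),(542,398),(672,368),(636,436))]
for a,b in((0,1),(2,3)):
  e=Q[a]-Q[b];print("cheek",np.linalg.norm(e),np.degrees(np.arctan2(e[1],e[0])))
v=np.array([np.cos(yp),np.sin(yp)]);cor=P[0][:2]+110*1e-3*v+.05*np.array([-v[1],v[0]])
print("stand origin by plate",cor,"pad level there",cor-.055*v,"pad rest",cor-.047*v)
h=(np.mean(Q,0))[:2];print("by cheeks (x=70)",h-.07*v)
print("pad level from pad",np.array([.497,.2812])-.008*v)
s=arm.state();print(s["tool_pos"],np.round(s["tool_rot"],3),s["time_s"],s["contact_force"])
for y,n in((yb,"box"),(yp,"stand")):
  print(n,"approach knob-45",k-.045*u,"knob+65",k+.065*u) if n=="box" else 0
E
```

```text
box centre [ 0.53340808 -0.2609432   0.055     ] sides [0.09580387 0.14753636 0.09474236 0.14890238]
yaw -22.80154981329721
knob rel -0.053871756252078004 lat 0.0003967175409183184
base edge 0.21342164433079006 -21.330142742409194
cheek 0.06834065411288705 -20.31279550030171
cheek 0.07031544785249301 -28.931306556814892
stand origin by plate [0.54219047 0.25859696] pad level there [0.49095797 0.27860274] pad rest [0.49840997 0.2756928 ]
by cheeks (x=70) [0.53481969 0.2563004 ]
pad level from pad [0.489548   0.28410993]
[ 0.22347288 -0.4749034   0.30224375] [[ 0.905  0.426 -0.   ]
 [ 0.426 -0.905  0.001]
 [ 0.    -0.001 -1.   ]] 0.1 [ 0.30722073 -0.27437554  0.69291374]
box approach knob-45 [ 0.44241663 -0.22226068] knob+65 [ 0.54382042 -0.26489013]
```

>>> apply_moves([
  {"az":8,"hand":0},
  {"az":8},
  {"az":8},
  {"az":8},
  {"az":8},
  {"az":8},
  {"x":10,"y":-30},
  {"x":15,"y":-45},
  {"x":15,"y":-45},
  {"x":15,"y":-45},
  {"x":15,"y":-45},
  {"x":15,"y":-45},
], squeeze=10)

```text
$.increments[0]: bad value
```

>>> apply_moves([
  {"x":12,"y":-40},
  {"x":7,"y":-23},
  {"x":0},
  {"x":0},
])

```text
$.increments[0]: bad value
```

>>> apply_moves([
  {"ax":0,"ay":0,"az":8,"x":0,"y":0,"z":0,"hand":0},
  {"ax":0,"ay":0,"az":8,"x":0,"y":0,"z":0,"hand":0},
  {"ax":0,"ay":0,"az":8,"x":0,"y":0,"z":0,"hand":0},
  {"ax":0,"ay":0,"az":8,"x":0,"y":0,"z":0,"hand":0},
  {"ax":0,"ay":0,"az":8,"x":0,"y":0,"z":0,"hand":0},
  {"ax":0,"ay":0,"az":8,"x":0,"y":0,"z":0,"hand":0},
  {"ax":0,"ay":0,"az":0,"x":10,"y":-30,"z":0,"hand":0},
  {"ax":0,"ay":0,"az":0,"x":15,"y":-45,"z":0,"hand":0},
  {"ax":0,"ay":0,"az":0,"x":15,"y":-45,"z":0,"hand":0},
  {"ax":0,"ay":0,"az":0,"x":15,"y":-45,"z":0,"hand":0},
  {"ax":0,"ay":0,"az":0,"x":15,"y":-45,"z":0,"hand":0},
  {"ax":0,"ay":0,"az":0,"x":15,"y":-45,"z":0,"hand":0},
], squeeze=10)

```text
time_s: 1.3
tool_pos: [0.4016, -0.2712, 0.3026]
tool_rot: [[0.922, -0.388, -0.0], [-0.388, -0.922, 0.0], [-0.0, -0.0, -1.0]]
contact_force: [-0.5, -0.5, 0.7]
finger_gap: 0.003
grip_force: 0.0
```

>>> apply_moves([
  {"ax":0,"ay":0,"az":0,"x":9,"y":-32,"z":0,"hand":0},
  {"ax":0,"ay":0,"az":0,"x":9,"y":-31,"z":0,"hand":0},
  {"ax":0,"ay":0,"az":0,"x":0,"y":0,"z":35,"hand":0},
  {"ax":0,"ay":0,"az":0,"x":0,"y":0,"z":40,"hand":0},
  {"ax":0,"ay":0,"az":0,"x":0,"y":0,"z":20,"hand":0},
  {"ax":0,"ay":0,"az":0,"x":0,"y":0,"z":0,"hand":0},
  {"ax":0,"ay":0,"az":0,"x":0,"y":0,"z":0,"hand":0},
])

```text
time_s: 2.0
tool_pos: [0.4419, -0.222, 0.2084]
tool_rot: [[0.922, -0.388, 0.0], [-0.388, -0.922, -0.0], [0.0, 0.0, -1.0]]
contact_force: [-0.1, 0.0, 1.0]
finger_gap: 0.004
grip_force: 0.0
```

```bash
python3 - <<'E'
from h import *
S,T=[arm.snapshot(n)[:,:,::-1] for n in("scene","top")]
def crop(I,u,v): return cv2.resize(I[v-70:v+70,u-70:u+70],(400,400))
cv2.imwrite("pics/c1.png",np.hstack([crop(S,250,215),crop(T,416,240)]))
E
```

```text
(no output)
```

View pics/c1.png

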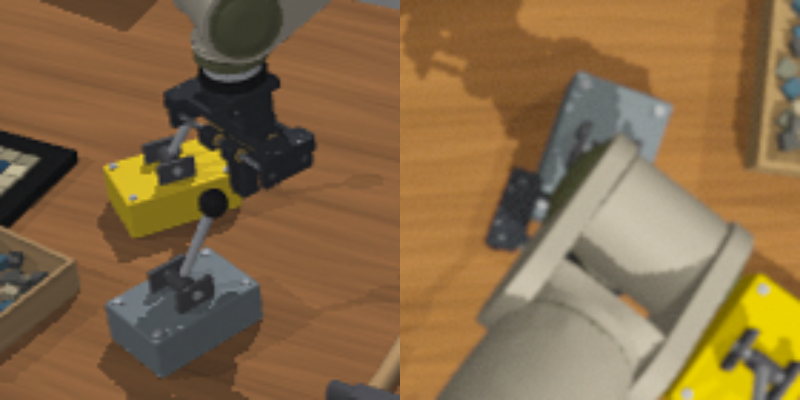

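The scene crop shows the fingers right behind the grey lever's knob (crop (213,203)), clear of the yellow one. I'll push along tool x.

>>> apply_moves([
  {"ax":0,"ay":0,"az":0,"x":10,"y":0,"z":0,"hand":0},
  {"ax":0,"ay":0,"az":0,"x":10,"y":0,"z":0,"hand":0},
  {"ax":0,"ay":0,"az":0,"x":10,"y":0,"z":0,"hand":0},
  {"ax":0,"ay":0,"az":0,"x":10,"y":0,"z":0,"hand":0},
  {"ax":0,"ay":0,"az":0,"x":10,"y":0,"z":0,"hand":0},
  {"ax":0,"ay":0,"az":0,"x":10,"y":0,"z":0,"hand":0},
])

```text
time_s: 2.7
tool_pos: [0.4981, -0.2455, 0.2077]
tool_rot: [[0.922, -0.387, 0.0], [-0.387, -0.922, -0.0], [0.0, 0.0, -1.0]]
contact_force: [-0.4, 0.9, 1.2]
finger_gap: 0.006
grip_force: 0.4
```

>>> apply_moves([
  {"ax":0,"ay":0,"az":0,"x":10,"y":0,"z":0,"hand":0},
  {"ax":0,"ay":0,"az":0,"x":10,"y":0,"z":0,"hand":0},
  {"ax":0,"ay":0,"az":0,"x":10,"y":0,"z":0,"hand":0},
  {"ax":0,"ay":0,"az":0,"x":10,"y":0,"z":0,"hand":0},
  {"ax":0,"ay":0,"az":0,"x":10,"y":0,"z":0,"hand":0},
  {"ax":0,"ay":0,"az":0,"x":10,"y":0,"z":0,"hand":0},
  {"ax":0,"ay":0,"az":0,"x":0,"y":0,"z":0,"hand":0},
  {"ax":0,"ay":0,"az":0,"x":0,"y":0,"z":0,"hand":0},
  {"ax":0,"ay":0,"az":0,"x":0,"y":0,"z":0,"hand":0},
  {"ax":0,"ay":0,"az":0,"x":0,"y":0,"z":0,"hand":0},
])

```text
time_s: 3.7
tool_pos: [0.5522, -0.2683, 0.2078]
tool_rot: [[0.922, -0.388, 0.0], [-0.388, -0.922, -0.0], [0.0, 0.0, -1.0]]
contact_force: [0.2, 0.5, 0.0]
finger_gap: 0.005
grip_force: 0.0
```

```bash
python3 - <<'E'
from h import *
S,T=[arm.snapshot(n)[:,:,::-1] for n in("scene","top")]
def crop(I,u,v): return cv2.resize(I[v-70:v+70,u-70:u+70],(400,400))
cv2.imwrite("pics/c2.png",np.hstack([crop(S,250,215),crop(T,416,210)]))
print([proj("scene",(.4839+d*.922,-.2397-d*.388,.153)) for d in (.112,)])
E
```

```text
[array([225.00079055, 230.54377031])]
```

View pics/c2.png

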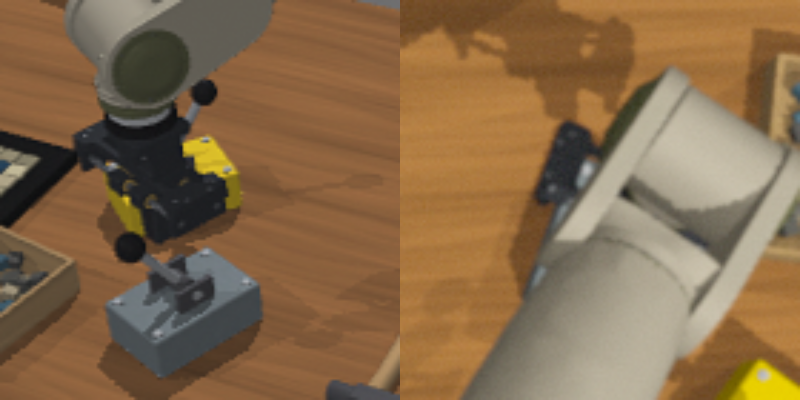

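The knob is now at scene px (225,232), against a predicted (225,231) for fully on, so the isolator is on. I'll lift and travel to the paddle; its yaw is close to the current one, so no turn is needed.

>>> apply_moves([
  {"ax":0,"ay":0,"az":0,"x":0,"y":0,"z":-30,"hand":0},
  {"ax":0,"ay":0,"az":0,"x":0,"y":0,"z":-30,"hand":0},
  {"ax":0,"ay":0,"az":0,"x":-10,"y":-20,"z":0,"hand":0},
  {"ax":0,"ay":0,"az":0,"x":-20,"y":-35,"z":0,"hand":0},
  {"ax":0,"ay":0,"az":0,"x":-20,"y":-35,"z":0,"hand":0},
  {"ax":0,"ay":0,"az":0,"x":-20,"y":-35,"z":0,"hand":0},
  {"ax":0,"ay":0,"az":0,"x":-20,"y":-35,"z":0,"hand":0},
  {"ax":0,"ay":0,"az":0,"x":-20,"y":-35,"z":0,"hand":0},
  {"ax":0,"ay":0,"az":0,"x":-20,"y":-35,"z":0,"hand":0},
  {"ax":0,"ay":0,"az":0,"x":-20,"y":-35,"z":0,"hand":0},
  {"ax":0,"ay":0,"az":0,"x":-20,"y":-35,"z":0,"hand":0},
  {"ax":0,"ay":0,"az":0,"x":-20,"y":-35,"z":0,"hand":0},
])

```text
time_s: 5.0
tool_pos: [0.5065, 0.1157, 0.268]
tool_rot: [[0.922, -0.388, 0.001], [-0.388, -0.922, 0.0], [0.001, -0.0, -1.0]]
contact_force: [0.1, -0.7, 0.3]
finger_gap: 0.006
grip_force: 0.0
```

>>> apply_moves([
  {"ax":0,"ay":0,"az":0,"x":-20,"y":-35,"z":0,"hand":0},
  {"ax":0,"ay":0,"az":0,"x":-20,"y":-35,"z":0,"hand":0},
  {"ax":0,"ay":0,"az":0,"x":-20,"y":-35,"z":0,"hand":0},
  {"ax":0,"ay":0,"az":0,"x":-10,"y":-24,"z":0,"hand":0},
  {"ax":0,"ay":0,"az":0,"x":-10,"y":-20,"z":0,"hand":0},
  {"ax":0,"ay":0,"az":0,"x":0,"y":0,"z":0,"hand":0},
  {"ax":0,"ay":0,"az":0,"x":0,"y":0,"z":0,"hand":0},
])

```text
time_s: 5.7
tool_pos: [0.4909, 0.2822, 0.2676]
tool_rot: [[0.922, -0.387, -0.0], [-0.387, -0.922, -0.0], [0.0, 0.0, -1.0]]
contact_force: [-0.5, 0.2, 0.2]
finger_gap: 0.003
grip_force: 0.0
```

```bash
python3 - <<'E'
from h import *
S,T=[arm.snapshot(n)[:,:,::-1] for n in("scene","top")]
def crop(I,u,v): return cv2.resize(I[v-60:v+60,u-60:u+60],(400,400))
cv2.imwrite("pics/c3.png",np.hstack([crop(S,405,275),crop(S,240,225)]))
s=arm.state();print(s["tool_pos"],s["contact_force"])
E
```

```text
[0.49116129 0.2815253  0.26778515] [-0.35228549  0.37966225  0.21559268]
```

View pics/c3.png

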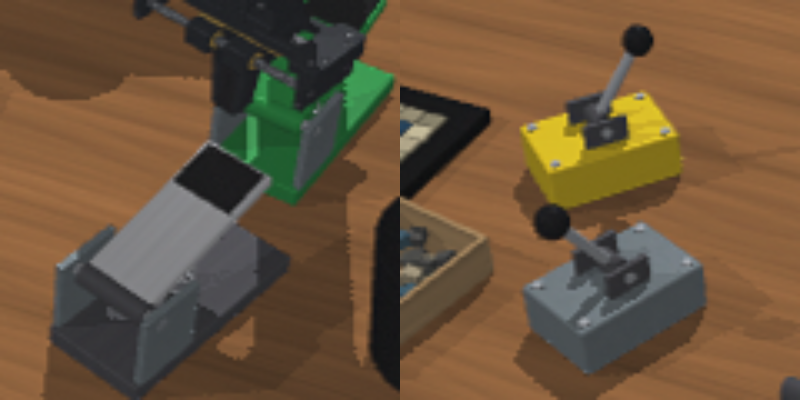

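The paddle is free under the fingers (pad at crop (222,178)) and the isolator is still on. I'll descend.

>>> apply_moves([
  {"ax":0,"ay":0,"az":0,"x":0,"y":0,"z":20,"hand":0},
  {"ax":0,"ay":0,"az":0,"x":0,"y":0,"z":25,"hand":0},
  {"ax":0,"ay":0,"az":0,"x":0,"y":0,"z":20,"hand":0},
  {"ax":0,"ay":0,"az":0,"x":0,"y":0,"z":5,"hand":0},
  {"ax":0,"ay":0,"az":0,"x":0,"y":0,"z":5,"hand":0},
  {"ax":0,"ay":0,"az":0,"x":0,"y":0,"z":5,"hand":0},
  {"ax":0,"ay":0,"az":0,"x":0,"y":0,"z":5,"hand":0},
  {"ax":0,"ay":0,"az":0,"x":0,"y":0,"z":5,"hand":0},
  {"ax":0,"ay":0,"az":0,"x":0,"y":0,"z":0,"hand":0},
  {"ax":0,"ay":0,"az":0,"x":0,"y":0,"z":0,"hand":0},
])

```text
time_s: 6.8
tool_pos: [0.4912, 0.2827, 0.1786]
tool_rot: [[0.922, -0.388, 0.001], [-0.388, -0.922, 0.001], [0.001, -0.001, -1.0]]
contact_force: [-3.4, 0.9, 4.6]
finger_gap: 0.005
grip_force: 2.6
```

>>> apply_moves([
  {"ax":0,"ay":0,"az":0,"x":0,"y":0,"z":5,"hand":0},
  {"ax":0,"ay":0,"az":0,"x":0,"y":0,"z":5,"hand":0},
  {"ax":0,"ay":0,"az":0,"x":0,"y":0,"z":5,"hand":0},
  {"ax":0,"ay":0,"az":0,"x":0,"y":0,"z":4,"hand":0},
  {"ax":0,"ay":0,"az":0,"x":0,"y":0,"z":2,"hand":0},
  {"ax":0,"ay":0,"az":0,"x":0,"y":0,"z":0,"hand":0},
  {"ax":0,"ay":0,"az":0,"x":0,"y":0,"z":0,"hand":0},
  {"ax":0,"ay":0,"az":0,"x":0,"y":0,"z":0,"hand":0},
])

```text
time_s: 7.6
tool_pos: [0.4906, 0.2831, 0.1577]
tool_rot: [[0.922, -0.387, -0.0], [-0.387, -0.922, 0.001], [-0.001, -0.001, -1.0]]
contact_force: [-7.4, 2.3, 8.3]
finger_gap: 0.008
grip_force: 4.3
```

```bash
python3 - <<'E'
from h import *
S=arm.snapshot("scene")[:,:,::-1]
def crop(I,u,v): return cv2.resize(I[v-50:v+50,u-50:u+50],(400,400))
C=crop(S,400,285)
# drawn check: predicted outline of paddle top corners (level) z=.086
v=np.array([.925,-.38]);w=np.array([.38,.925]);p=np.array([.4905,.2825])
for lat in(-.035,.035):
  for z in (.086,.074):
    q=proj("scene",[*(p-.03*v+lat*w),z]);cv2.circle(C,tuple(int(t) for t in ((q-[350,235])*4)),3,(0,0,255),1)
cv2.imwrite("pics/c4.png",np.hstack([C,crop(S,240,235)]))
s=arm.state();print(s["tool_pos"],s["contact_force"])
E
```

```text
[0.49057832 0.28306742 0.15773439] [-6.49518268  3.02252305  8.57995227]
```

View pics/c4.png

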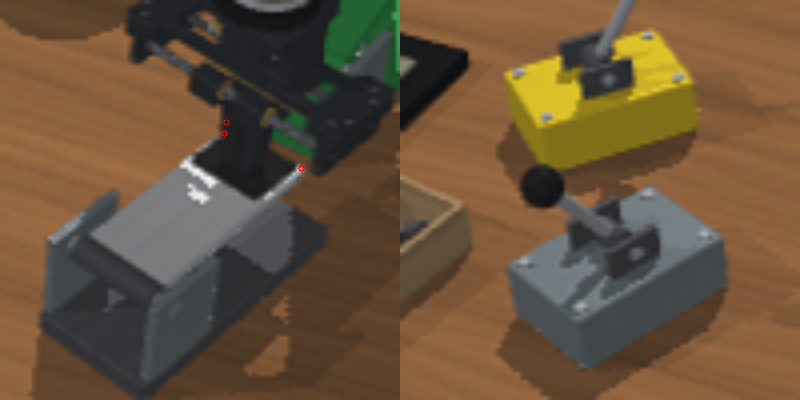

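Vertical force is about 8.4 N with the tips at 94 mm. The paddle looks level in the crop, with its free-end corner at (300,170) on the predicted level mark, and the isolator is on. Now I'll hold.

>>> apply_moves([
  {"ax":0,"ay":0,"az":0,"x":0,"y":0,"z":0,"hand":0},
  {"ax":0,"ay":0,"az":0,"x":0,"y":0,"z":0,"hand":0},
  {"ax":0,"ay":0,"az":0,"x":0,"y":0,"z":0,"hand":0},
  {"ax":0,"ay":0,"az":0,"x":0,"y":0,"z":0,"hand":0},
  {"ax":0,"ay":0,"az":0,"x":0,"y":0,"z":0,"hand":0},
  {"ax":0,"ay":0,"az":0,"x":0,"y":0,"z":0,"hand":0},
  {"ax":0,"ay":0,"az":0,"x":0,"y":0,"z":0,"hand":0},
  {"ax":0,"ay":0,"az":0,"x":0,"y":0,"z":0,"hand":0},
  {"ax":0,"ay":0,"az":0,"x":0,"y":0,"z":0,"hand":0},
  {"ax":0,"ay":0,"az":0,"x":0,"y":0,"z":0,"hand":0},
  {"ax":0,"ay":0,"az":0,"x":0,"y":0,"z":0,"hand":0},
  {"ax":0,"ay":0,"az":0,"x":0,"y":0,"z":0,"hand":0},
])

```text
time_s: 8.85
tool_pos: [0.4906, 0.2831, 0.1577]
tool_rot: [[0.922, -0.387, -0.0], [-0.387, -0.922, 0.001], [-0.001, -0.001, -1.0]]
contact_force: [-6.6, 2.8, 9.0]
finger_gap: 0.01
grip_force: 4.3
```

>>> apply_moves([
  {"ax":0,"ay":0,"az":0,"x":0,"y":0,"z":0,"hand":0},
  {"ax":0,"ay":0,"az":0,"x":0,"y":0,"z":0,"hand":0},
  {"ax":0,"ay":0,"az":0,"x":0,"y":0,"z":0,"hand":0},
  {"ax":0,"ay":0,"az":0,"x":0,"y":0,"z":0,"hand":0},
  {"ax":0,"ay":0,"az":0,"x":0,"y":0,"z":0,"hand":0},
  {"ax":0,"ay":0,"az":0,"x":0,"y":0,"z":0,"hand":0},
  {"ax":0,"ay":0,"az":0,"x":0,"y":0,"z":0,"hand":0},
  {"ax":0,"ay":0,"az":0,"x":0,"y":0,"z":0,"hand":0},
  {"ax":0,"ay":0,"az":0,"x":0,"y":0,"z":0,"hand":0},
  {"ax":0,"ay":0,"az":0,"x":0,"y":0,"z":0,"hand":0},
  {"ax":0,"ay":0,"az":0,"x":0,"y":0,"z":0,"hand":0},
  {"ax":0,"ay":0,"az":0,"x":0,"y":0,"z":0,"hand":0},
])

```text
time_s: 10.05
tool_pos: [0.4906, 0.2831, 0.1578]
tool_rot: [[0.922, -0.387, -0.0], [-0.387, -0.922, 0.001], [-0.001, -0.001, -1.0]]
contact_force: [-5.9, 2.0, 8.1]
finger_gap: 0.007
grip_force: 4.3
```

>>> apply_moves([
  {"ax":0,"ay":0,"az":0,"x":0,"y":0,"z":0,"hand":0},
  {"ax":0,"ay":0,"az":0,"x":0,"y":0,"z":0,"hand":0},
  {"ax":0,"ay":0,"az":0,"x":0,"y":0,"z":0,"hand":0},
  {"ax":0,"ay":0,"az":0,"x":0,"y":0,"z":0,"hand":0},
  {"ax":0,"ay":0,"az":0,"x":0,"y":0,"z":0,"hand":0},
  {"ax":0,"ay":0,"az":0,"x":0,"y":0,"z":0,"hand":0},
  {"ax":0,"ay":0,"az":0,"x":0,"y":0,"z":0,"hand":0},
  {"ax":0,"ay":0,"az":0,"x":0,"y":0,"z":0,"hand":0},
  {"ax":0,"ay":0,"az":0,"x":0,"y":0,"z":0,"hand":0},
  {"ax":0,"ay":0,"az":0,"x":0,"y":0,"z":0,"hand":0},
  {"ax":0,"ay":0,"az":0,"x":0,"y":0,"z":0,"hand":0},
  {"ax":0,"ay":0,"az":0,"x":0,"y":0,"z":0,"hand":0},
])

```text
time_s: 11.25
tool_pos: [0.4906, 0.2831, 0.1577]
tool_rot: [[0.922, -0.387, -0.0], [-0.387, -0.922, 0.001], [-0.001, -0.001, -1.0]]
contact_force: [-5.5, 2.2, 8.7]
finger_gap: 0.007
grip_force: 4.3
```

```bash
python3 -c "
from plant import arm
s=arm.state();print(s['time_s'],s['tool_pos'],s['contact_force'])
if s['contact_force'][2]>6: print(arm.close_job())"
```

```text
11.25 [0.49058306 0.28305686 0.1577419 ] [-5.49956811  2.24961256  8.74815948]
the job is handed in; nothing more can be done
None
```

I threw the isolator fully on, then pressed the paddle level and held it there at about 8.5 N for over 3.5 s; I handed the job in at 11.25 s still holding, and no verdict came back.

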